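# Turn the cam to its low point and feed the steel blank home

### The job

On the red feed fixture, push the black knob of the cam lever round with a fingertip until the brass cam stands at its low point, against its stop. Only then push the blue plate of the slide forward, so that the slide drives the steel blank fully home against the end stop, and leave the cam low. Pick nothing up, do not touch the blank itself, and leave the other things on the bench where they are.

Things in the scene. Friction and masses are not known exactly. Their poses are not given: they have to be found in the camera images.
- fixture: Red base plate fixed to the bench, 310 (x) x 180 (y) x 12 mm. Origin under its centre, at bench height; x is the slide's forward direction, y left, z up. A channel along x, middle line y = -50 mm, 34 mm wide between steel walls (tops 26 mm above the bench), guides slide and blank; a dark end stop closes it, face at x = 145 mm, top 42 mm up. Cam pivot at x = 24, y = 25 mm.
- cam (a joint): Cam angle, rad, counter-clockwise from above: 0 = low point, at a firm stop; limit 2.7; starts at 1.5 to 2.4, so turn it clockwise. Brass disc, radius 34 mm, top 32 mm up, centre 18 mm off the pivot; away from 0 its wide side blocks the slide's roller. Stays where left; about 4 N at the knob moves it. The lever points (angle + 0.26) counter-clockwise from fixture x, sweeping over the left side.
- cam_axis (a point): On the cam's upright pivot axis, at lever height, 44 mm above the bench.
- lever_knob (a point): Centre of the top of the black upright knob on the end of the cam lever, 75 mm from the pivot axis. The knob is a cylinder of 18 mm diameter, from 44 to 80 mm above the bench; below it the lever is a dark steel bar 16 mm wide, 36 to 44 mm above the bench.
- slide (a joint): Slide travel, m, forward (fixture +x): 0 rearmost, starts at 0 to 0.020, 0.058 with the blank clamped on the end stop, limit 0.060. Stays where left; about 3 N moves it. Aluminium bar, nose at fixture x = -23 mm + travel. Its side arm (fixture x -68 to -52 mm + travel, out to y = 33 mm, top 34 mm above the bench) carries the roller that meets the cam.
- push_face (a point): Middle of the top edge of the rear face of the slide's blue upright push plate: 50 mm wide across the slide, 8 mm thick, 14 to 76 mm above the bench, rear face at fixture x = -104 mm + travel, middle y = -50 mm. Push the rear face towards fixture +x. The space behind it is free.
- blank: Loose bright steel bar 110 x 30 x 8 mm lying along the channel ahead of the slide, origin at the centre of its underside, 12 mm above the bench. Home, its front end is against the end stop and its origin at fixture x = 90 mm; starts 18 to 34 mm short of that.
- spare_blank: Bystander: a like steel bar, 110 x 30 x 8 mm, lying on the bench to the right of the fixture. Origin: centre of its underside.
- bushing: Bystander: small brass bushing, 22 mm diameter, 24 mm high, standing loose on the front left corner of the fixture plate (its top 36 mm above the bench). Origin: centre of its underside.
- file: Bystander: file with a wooden handle, 300 mm long, 24 mm thick, lying to the right of the fixture. Origin under its middle.
- wood_block: Bystander: wooden block 90 x 50 x 30 mm, left of the fixture. Origin: centre of its underside.
- oil_tin: Bystander: green tin, 64 mm diameter, 110 mm high, standing far left. Origin: centre of its underside.
- hammer: Bystander: hammer lying far right.
- pin_cup: Bystander: steel cup, 76 mm diameter, 60 mm high, standing far left. Origin: centre of its underside.
Things that resemble listed ones, but are neither listed nor needed, are in the scene too. What is shaped like the blank but brown is not meant.

How it is judged:
By the outcome, as a careful person would: the job done as asked, in the order asked, and still so for the second after the job is handed in, with the robot touching nothing.
It also fails if it takes over 64 s, if anything falls off the work surface, if the arm or the gripper's body presses on something with over 40 N, if the wrist force passes 120 N, or if a joint passes its speed limit or range.

### The arm

A 7-joint arm with a two-finger parallel gripper is mounted at the origin on the work surface. World frame = base frame: x ahead of the robot, y to its left, z up, the work surface at z = 0. Lengths are in m, angles in rad, forces in N, time in s.
With the tool pointing down it reaches from about 0.4 to 0.875 m from the base axis. Payload 4.4 kg.
Tool frame: the origin (TCP) lies midway between the tips of the shut fingers; the grasp point (between the pads) lies 19 mm behind it; z points along the fingers, y is the line along which they close (so a half turn about z gives the same grasp; the last joint's range is limited). The gripper opens to 85 mm and grips with 20 to 120 N. Pads are 22 mm wide; open, the fingers measure 114 mm over their backs; the gripper's body (76 mm by 85 mm) begins 54 mm behind the grasp point. The pads swing forward as they close: fully open they stand 13 mm farther back than shut.
Start: joints at [1.269, 0.628, 0.038, 1.517, -0.027, 0.996, -0.02], TCP at [0.152, -0.632, 0.231] pointing down, gripper open.
Joint ranges: [-3.06, 3.06], [-0.37, 2.12], [-1.25, 1.32], [0.18, 2.47], [-1.1, 4.24], [0.23, 1.98], [-2.94, 2.94]. Speed limits (rad/s): [2.57, 2.57, 3.14, 3.14, 3.14, 3.14, 3.14].

### API

Orientations are given as [roll, pitch, yaw] about the fixed x, y, z axes, in that order (R = Rz(yaw) Ry(pitch) Rx(roll)).
In Python, from workcell import manip, viewer, cut_out gives the robot as it stands.
- The arm moves only by the shell command python3 -m inch 'ROWS' [FORCE]. ROWS is JSON, one flat list of numbers, 7 for each row, row after row: the shift along the tool's x, y, z as a fraction of full scale, then the turn, a rotation vector about the tool's x, y, z as a fraction of full scale, then the closure, from 0 (fully open) to 1 (shut). In form: [dx, dy, dz, wx, wy, wz, fingers, dx, dy, dz, wx, wy, wz, fingers, ...]. A call has 1 to 8 rows; each row shifts and turns the commanded pose from where the row before left it, along the tool's axes as they then stand; what a row does not reach is not made up. Full scale, the value 1, is 20 mm for a shift and 8 degrees for a turn. A row lasts 1/10 s, in which the tool goes at most 50 mm and 8.59 degrees, less where a joint would pass 70% of its speed; a pose out of reach is approached as far as the arm can. A call with a number of a shift or a turn outside -1 to 1 is refused whole. A call with a gripper value outside its range is refused whole. The fingers move at their own pace and stop on an object; FORCE is the grip in N (left out, the last holds). Time passes only in rows, so rows that do not move let the fingers close. It gives the time, the measured TCP pose, the force, the opening and the grip force at its end, in the units of the state.
- manip.state(): the state, without advancing time (a new reading comes with each control period).
- viewer.grab_frame(name): name is "scene" or "top"; returns a dict with "color" (420x560x3 uint8, red, green, blue), "fx", "fy", "cx", "cy" (pixels), "extrinsics" (4x4, takes a point from camera to world coordinates). Camera axes: x right, y down, z forward; pixel columns grow to the right and rows downward; lengths in m; the calibration is good to about 2 mm. A picture is of the moment at which its call begins. There is no depth.
- manip.close_job(): hands the job in; it is judged then, once.
Trained networks look in a picture, given as the dict that the camera call returned (one of the last four; its "shot" number tells which), for a name from the list of things; names that differ only in an ending like _2 or _b are one class to them, and where a whole thing is asked for, a point or a joint stands for the part that bears it (a point fixed in the world has none). Each returns a list of dicts, best first, with "score" (0 to 1); they miss things now and then, are a little off and sometimes report something else, mostly with a low value. They report only what shows in the picture. A call takes as long as a camera call. They do not tell look-alikes from the thing itself.
- cut_out(label, picture): "pixels" (420x560 bool, what is visible of it) and "bbox" ([left, top, right, bottom] in pixels, round what is visible of it).
The state is a dict: "time": time; "joint_pos": joint angles; "qd": joint speeds; "joint_torque": joint torques, N m; "ee_pos": TCP position; "orientation": TCP orientation; "ft_force": force on the tool from outside, world axes, zero at the start; "moment": the same for the moment, N m; "finger_gap": finger opening in m; "grasp_force": force on a finger pad.
Only numpy, scipy, OpenCV 4.12 (cv2) and the standard library are available. Lean on these libraries where they do the work, as an engineer would, in place of code of your own. Each camera call takes 0.05 s, during which the arm holds its last target. There are 200 camera calls.

## Working session

There is one attempt and no reset: what is moved stays moved. The work goes in short steps, Python scripts to look and compute and a shell command to move; the robot and the scene stay as the last step left them, time stands still between calls to the robot, and variables do not carry over. Pictures are saved under pics/ and viewed, at most 10 in all, crops included, and the job is handed in when it is done.

```bash
mkdir -p pics
python3 - <<'E'
from workcell import manip, viewer, cut_out
import cv2,numpy as np
for n in ["scene","top"]:
    f=viewer.grab_frame(n); cv2.imwrite(f"pics/{n}0.png",f["color"][:,:,::-1])
    print(n,f["fx"],f["cx"],f["cy"],np.round(f["extrinsics"],3).tolist())
    for l in ["fixture","cam","lever_knob","slide","push_face","blank","bushing"]:
        print(l,[(round(d["score"],2),d["bbox"],np.round(np.argwhere(d["pixels"]).mean(0)[::-1],1).tolist()) for d in cut_out(l,f)[:3]])
s=manip.state();print(s["time"],s["ee_pos"],s["orientation"],s["finger_gap"])
E
```

```text
scene 418.52274302260525 277.45330313605007 211.15435020788863 [[0.752, 0.511, -0.417, 1.078], [0.659, -0.586, 0.472, -0.496], [-0.003, -0.629, -0.777, 0.883], [0.0, 0.0, 0.0, 1.0]]
fixture [(0.6, [215.6, 162.8, 345.5, 257.4], [280.8, 207.5]), (0.19, [282.9, 161.9, 307.4, 206.9], [297.5, 192.0])]
cam [(0.93, [281.8, 167.4, 308.1, 209.2], [297.5, 192.9])]
lever_knob [(0.86, [284.7, 166.7, 311.6, 208.8], [297.6, 192.0])]
slide [(0.76, [236.9, 177.7, 272.8, 214.8], [251.6, 197.0]), (0.25, [309.2, 80.8, 330.8, 120.7], [320.9, 100.6])]
push_face [(0.64, [232.6, 179.3, 273.8, 215.4], [250.5, 196.7])]
blank [(0.66, [216.7, 278.3, 232.0, 325.7], [221.6, 301.4]), (0.65, [378.2, 186.0, 395.9, 221.2], [389.1, 203.3]), (0.58, [269.3, 214.7, 306.3, 240.7], [287.9, 227.3])]
bushing [(0.38, [328.9, 207.7, 338.0, 218.9], [333.3, 211.8])]
top 379.5882372109223 275.8475719067844 214.03797355582753 [[-0.006, -0.982, 0.189, 0.43], [-1.0, 0.011, 0.026, -0.022], [-0.027, -0.189, -0.982, 1.123], [0.0, 0.0, 0.0, 1.0]]
fixture []
cam [(0.56, [220.4, 209.6, 255.1, 231.7], [241.5, 222.2]), (0.3, [98.5, 271.0, 138.5, 301.2], [117.5, 285.9])]
lever_knob [(0.57, [220.7, 211.5, 261.4, 231.8], [241.9, 221.9])]
slide [(0.64, [251.5, 232.3, 288.9, 262.6], [273.6, 247.5]), (0.59, [221.5, 173.2, 294.9, 280.0], [258.9, 232.0])]
push_face [(0.56, [250.1, 231.9, 286.8, 262.4], [272.8, 247.4])]
blank [(0.76, [272.7, 191.7, 285.1, 223.7], [275.6, 206.7]), (0.69, [177.0, 152.7, 211.4, 170.6], [192.6, 160.9]), (0.56, [347.2, 183.9, 377.3, 215.3], [360.9, 199.6])]
bushing [(0.54, [230.1, 181.2, 238.0, 192.8], [236.5, 185.7])]
0.8 [ 0.15188249 -0.63202561  0.2313248 ] [ 3.14156507e+00 -4.44318949e-05  2.35788832e-01] 0.08548533676638057
```

Run:
```python
import cv2
a=cv2.imread("pics/scene0.png");b=cv2.imread("pics/top0.png")
cv2.imwrite("pics/a1.png",a)
cv2.imwrite("pics/b1.png",cv2.resize(b[150:300,190:340],(600,600),interpolation=cv2.INTER_CUBIC))
cv2.imwrite("pics/c1.png",cv2.resize(a[140:290,190:390],(800,600),interpolation=cv2.INTER_CUBIC))
```

```text
(no output)
```

View pics/a1.png

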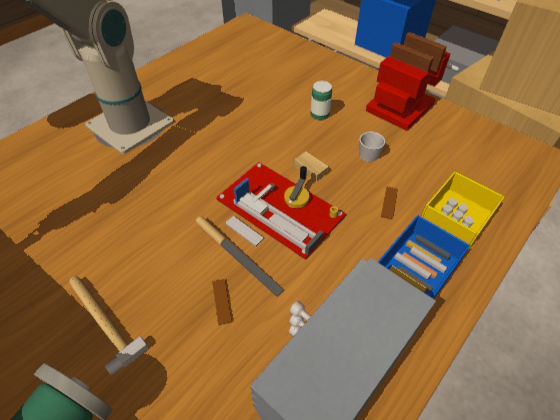

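View pics/b1.png

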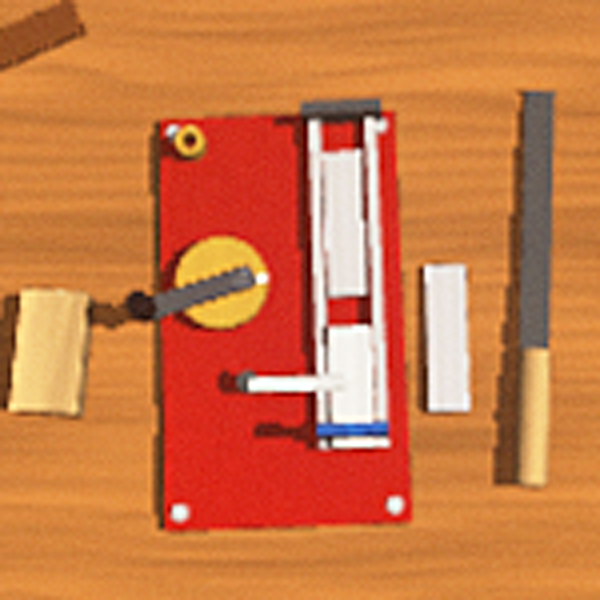

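View pics/c1.png

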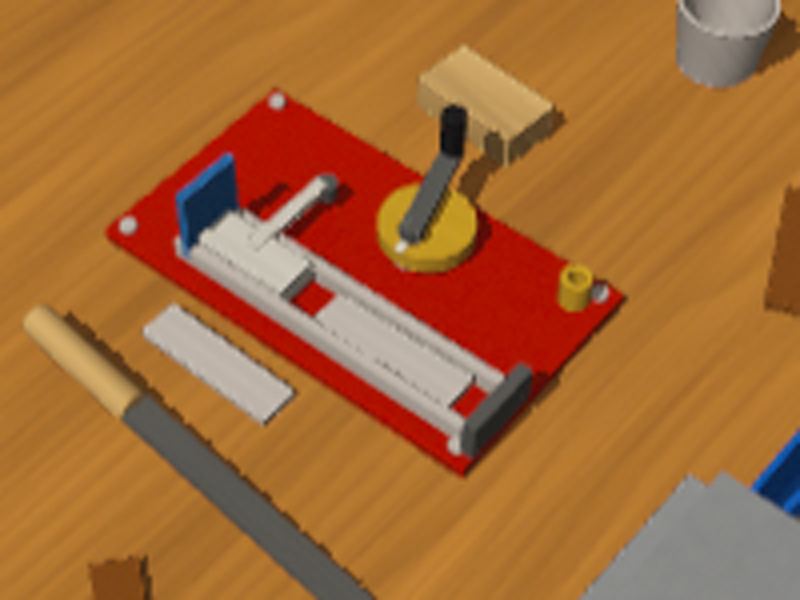

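The scene picture shows the red fixture in the middle at about (280, 208). The knob is at (303, 172), the blue plate at (241, 189) and the bushing at (333, 212). The enlarged crops show the blank in the channel at scene (288, 227). Three other bars resemble it: the spare at (244, 230) on the bench, and brown bars at (222, 301) and (389, 203). Only the bar in the channel fits. The wood block lies close to the left rear of the knob.

```bash
cat > h.py <<'E'
import numpy as np, cv2
from workcell import manip, viewer, cut_out
def K(f): return np.array([[f["fx"],0,f["cx"]],[0,f["fy"],f["cy"]],[0,0,1.]])
def ray(f,uv,z):
    E=np.array(f["extrinsics"]); uv=np.atleast_2d(uv).astype(float)
    d=np.c_[uv,np.ones(len(uv))]@np.linalg.inv(K(f)).T@E[:3,:3].T; o=E[:3,3]
    return o+d*((z-o[2])/d[:,2:])
def proj(f,P):
    E=np.linalg.inv(np.array(f["extrinsics"])); p=(np.atleast_2d(P)@E[:3,:3].T+E[:3,3])@K(f).T
    return p[:,:2]/p[:,2:]
def red(f):
    h=cv2.cvtColor(f["color"],cv2.COLOR_RGB2HSV)
    m=(((h[...,0]<5)|(h[...,0]>174))&(h[...,1]>200)&(h[...,2]>60)).astype(np.uint8)
    m=cv2.morphologyEx(m,cv2.MORPH_OPEN,np.ones((2,2)))
    m[:130]=0; m[300:]=0
    return m
def fixpose(f,z=0.012):
    m=red(f); n,l,st,_=cv2.connectedComponentsWithStats(m); 
    k=1+np.argmax(st[1:,4]); pts=np.argwhere(l==k)[:,::-1]
    w=ray(f,pts,z)[:,:2]
    return cv2.minAreaRect((w*1000).astype(np.float32)), st[k]
E
python3 - <<'E'
from h import *
for n in ["scene","top"]:
    f=viewer.grab_frame(n); print(n,fixpose(f))
    h=cv2.cvtColor(f["color"],cv2.COLOR_RGB2HSV)
    b=((h[...,0]>100)&(h[...,0]<125)&(h[...,1]>150)).astype(np.uint8)
    y,x=np.nonzero(b); s=(x>225)&(x<295)&(y>170)&(y<270)
    p=np.c_[x,y][s]; print("blue",len(p),p.min(0),p.max(0),p.mean(0), ray(f,p.mean(0),.076).round(3))
    d=(f["color"].max(2)<38)
    y,x=np.nonzero(d); s=(x>215)&(x<315)&(y>160)&(y<235); p=np.c_[x,y][s]; print("dark",p.tolist())
E
```

```text
scene (((607.0819091796875, 49.60640335083008), (307.9298400878906, 179.68055725097656), 1.7770106792449951), array([ 218,  167,  128,   92, 2990], dtype=int32))
blue 175 [234 179] [248 201] [240.97142857 189.55428571] [[ 0.527 -0.014  0.076]]
dark [[301, 167], [302, 167], [303, 167], [304, 167], [301, 168], [302, 168], [303, 168], [304, 168], [305, 168], [301, 169], [302, 169], [303, 169], [304, 169], [305, 169], [301, 170], [302, 170], [303, 170], [304, 170], [305, 170], [301, 171], [302, 171], [303, 171], [304, 171], [305, 171], [301, 172], [302, 172], [303, 172], [304, 172], [305, 172], [300, 173], [301, 173], [302, 173], [303, 173], [304, 173], [305, 173], [300, 174], [301, 174], [302, 174], [303, 174], [304, 174], [305, 174], [300, 175], [301, 175], [302, 175], [303, 175], [304, 175], [305, 175], [300, 176], [301, 176], [302, 176], [303, 176], [304, 176], [301, 177], [302, 177], [303, 177], [304, 177], [302, 178], [303, 178], [304, 178]]
top (((598.248779296875, 51.806785583496094), (306.52935791015625, 178.42759704589844), 1.731201410293579), array([ 231,  180,   63,  104, 3669], dtype=int32))
blue 50 [269 256] [286 258] [277.5  256.98] [[0.512 0.002 0.076]]
dark [[284, 178], [226, 229]]
```

```bash
cat > fit.py <<'E'
from h import *
from scipy.optimize import least_squares
F={n:viewer.grab_frame(n) for n in["scene","top"]}
off={"scene":(190,140),"top":(190,150)}
obs={"scene":[("p",-155,90,12,275,88),("p",-155,-90,12,108,233),("p",155,90,12,625,296),("t",-100,-25,76,233,155),("t",-102,-75,76,178,193),
 ("k",0,0,80,454,108)],
"top":[("p",155,90,12,160,122),("p",155,-90,12,396,112),("p",-155,-90,12,410,521),("p",-155,90,12,160,527),("t",-104,-25,76,316,432),("t",-104,-75,76,389,431),("k",0,0,76,141,303)]}
def world(q,o):
    x,y,z=o[1:4]
    if o[0]=="t": x+=q[3]
    if o[0]=="k": a=q[4]+.26; x=24+75*np.cos(a); y=25+75*np.sin(a)
    c,s=np.cos(q[2]),np.sin(q[2])
    return np.array([q[0]+c*x-s*y,q[1]+s*x+c*y,z])/1000
def res(q,n):
    P=np.array([world(q,o) for o in obs[n]]); uv=(np.array([o[4:] for o in obs[n]])+.5)/4-.5+off[n]
    return proj(F[n],P)-uv
for N in (["scene"],["top"],["scene","top"]):
    r=least_squares(lambda q:np.concatenate([res(q,n).ravel() for n in N]),[600,50,.03,10,1.6],x_scale=[10,10,.1,10,.1])
    print(N,r.x.round(3)); print([res(r.x,n).round(1).tolist() for n in N])
q=r.x
for nm,o in [("knob",("k",0,0,80)),("pivot",("p",24,25,44)),("push",("t",-104,-50,76)),("kn0",("p",24+75*np.cos(.26),25+75*np.sin(.26),80))]: print(nm,world(q,o).round(4))
f=F["top"]
for d in cut_out("wood_block",f)[:2]: 
    w=ray(f,np.argwhere(d["pixels"])[:,::-1],.03); print(d["score"],cv2.minAreaRect((w[:,:2]*1000).astype(np.float32)))
E
python3 fit.py
```

```text
['scene'] [6.02341e+02 5.45610e+01 3.40000e-02 8.15600e+00 1.63400e+00]
[[[0.5, -0.2], [-0.6, -0.9], [0.8, -0.7], [-0.4, -0.2], [-0.1, 0.8], [-0.2, 0.9]]]
['top'] [6.01801e+02 5.40320e+01 2.10000e-02 1.13840e+01 1.62300e+00]
[[[0.1, -1.2], [0.2, -0.7], [0.3, 0.7], [0.5, 0.9], [-0.3, 0.1], [-0.3, -0.1], [-0.5, 0.2]]]
['scene', 'top'] [6.01907e+02 5.40670e+01 2.50000e-02 1.00940e+01 1.62800e+00]
[[[0.7, -0.3], [-0.7, -1.2], [0.6, -0.2], [0.1, -0.0], [0.3, 0.9], [-0.1, 1.1]], [[-0.1, -1.1], [-0.0, -0.9], [0.5, 0.5], [0.7, 1.0], [-0.1, 0.5], [-0.2, 0.2], [-0.5, 0.4]]]
knob [0.6001 0.1503 0.08  ]
pivot [0.6253 0.0797 0.044 ]
push [0.5093 0.0017 0.076 ]
kn0 [0.6972 0.1008 0.08  ]
0.82 ((571.2633666992188, 221.67149353027344), (54.653785705566406, 89.8037109375), 85.6859359741211)
```

Both cameras agree to within 3 mm: fixture at (0.602, 0.054) with yaw 0.025, knob at (0.600, 0.150) and push face at (0.509, 0.002). These fit the sizes given. I'll shut the fingers and set tool yaw to about 0.34, so that tool x is the push tangent.

```bash
python3 -m inch '[0.9,-0.5,0,0,0,-0.75,1, 1,-0.64,0,0,0,0,1, 1,-0.64,0,0,0,0,1, 1,-0.64,0,0,0,0,1, 1,-0.64,0,0,0,0,1, 1,-0.64,0,0,0,0,1, 1,-0.64,0,0,0,0,1, 1,-0.64,0,0,0,0,1]' 40
python3 -m inch '[1,-0.64,0,0,0,0,1, 1,-0.64,0,0,0,0,1, 1,-0.64,0,0,0,0,1, 1,-0.64,0,0,0,0,1, 1,-0.64,0,0,0,0,1, 1,-0.64,0,0,0,0,1, 1,-0.64,0,0,0,0,1, 1,-0.64,0,0,0,0,1]'
```

```text
time: 1.85
ee_pos: [0.2697, -0.4862, 0.2315]
orientation: [3.141, -0.0, 0.34]
ft_force: [0.9, 0.2, 0.1]
finger_gap: -0.0001
grasp_force: 0.0
time: 2.65
ee_pos: [0.3863, -0.3362, 0.2315]
orientation: [3.141, -0.0, 0.34]
ft_force: [0.2, 0.5, 0.0]
finger_gap: -0.0001
grasp_force: 0.0
```

```bash
python3 -m inch '[0.81,-0.97,0,0,0,0,1, 0.81,-0.97,0,0,0,0,1, 0.81,-0.97,0,0,0,0,1, 0.81,-0.97,0,0,0,0,1, 0.81,-0.97,0,0,0,0,1, 0.81,-0.97,0,0,0,0,1, 0.81,-0.97,0,0,0,0,1, 0.81,-0.97,0,0,0,0,1]'
python3 -m inch '[0.81,-0.97,0,0,0,0,1, 0.81,-0.97,0,0,0,0,1, 0.81,-0.97,0,0,0,0,1, 0.81,-0.97,0,0,0,0,1, 0.81,-0.97,0,0,0,0,1, 0.81,-0.97,0,0,0,0,1, 0.81,-0.97,0,0,0,0,1, 0.81,-0.97,0,0,0,0,1]'
python3 -m inch '[0.81,-0.97,0.9,0,0,0,1, 0.81,-0.97,0.9,0,0,0,1, 0.81,-0.97,0.9,0,0,0,1, 0.81,-0.97,0.9,0,0,0,1, 0,0,0,0,0,0,1]'
```

```text
time: 3.45
ee_pos: [0.4564, -0.1464, 0.2316]
orientation: [3.141, -0.0, 0.34]
ft_force: [1.0, -0.2, -0.7]
finger_gap: 0.0001
grasp_force: 0.0
time: 4.25
ee_pos: [0.5268, 0.0432, 0.2315]
orientation: [3.141, -0.0, 0.34]
ft_force: [0.6, -0.2, -0.2]
finger_gap: -0.0002
grasp_force: 0.0
time: 4.75
ee_pos: [0.5608, 0.1414, 0.1571]
orientation: [-3.139, 0.002, 0.346]
ft_force: [-0.3, 0.7, -0.5]
finger_gap: 0.0002
grasp_force: 0.0
```

```bash
python3 -m inch '[0,0.22,0.9,0,0,0,1, 0,0,0.9,0,0,0,1, 0,0,0.9,0,0,0,1, 0,0,0.9,0,0,0,1, 0,0,0.9,0,0,0,1, 0,0,0.75,0,0,0,1, 0,0,0,0,0,0,1, 0,0,0,0,0,0,1]'
python3 - <<'E'
from h import *
o=[]
for n,a in (("top",(190,150)),("scene",(230,120))):
    f=viewer.grab_frame(n); o.append(cv2.resize(f["color"][a[1]:a[1]+120,a[0]:a[0]+100,::-1],(400,480),interpolation=cv2.INTER_CUBIC))
cv2.imwrite("pics/d1.png",np.hstack(o)); s=manip.state(); print(s["ee_pos"],s["orientation"],s["ft_force"])
E
```

```text
time: 5.55
ee_pos: [0.5632, 0.1325, 0.0546]
orientation: [3.141, -0.0, 0.34]
ft_force: [-0.5, -0.4, 0.6]
finger_gap: -0.0002
grasp_force: 0.0
[0.56377088 0.13285946 0.05528207] [ 3.14135089e+00 -1.71838610e-03  3.40280019e-01] [ 0.41510887 -0.50606652  0.42826106]
```

View pics/d1.png

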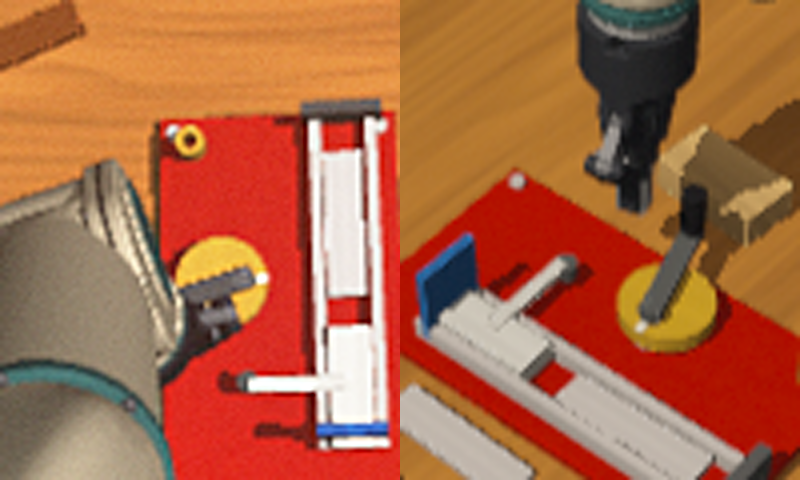

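The finger (scene about (388, 169)) stands just behind the knob (403, 172), clear of the block and the lever. Now I'll advance to contact.

```bash
python3 -m inch '[0.4,-0.22,0.1,0,0,0,1, 0.4,0,0,0,0,0,1, 0.2,0,0,0,0,0,1, 0.1,0,0,0,0,0,1]'; python3 -m inch '[0.15,0,0,0,0,0,1, 0,0,0,0,0,0,1]';  python3 -m inch '[0.15,0,0,0,0,0,1, 0,0,0,0,0,0,1]'
```

```text
time: 6.05
ee_pos: [0.5823, 0.1446, 0.0524]
orientation: [-3.141, 0.001, 0.341]
ft_force: [-3.3, -1.6, 1.6]
finger_gap: -0.0001
grasp_force: 1.4
time: 6.25
ee_pos: [0.584, 0.1452, 0.052]
orientation: [-3.141, 0.002, 0.341]
ft_force: [-4.6, 0.2, 1.7]
finger_gap: 0.0
grasp_force: 1.8
time: 6.45
ee_pos: [0.5874, 0.1465, 0.052]
orientation: [-3.141, 0.001, 0.341]
ft_force: [-4.6, 1.0, 0.9]
finger_gap: 0.0001
grasp_force: 1.9
```

```bash
python3 -m inch '[0,0,0,0,0,0.62,1, 0.424,-0.088,0,0,0,0.8,1, 0.424,-0.088,0,0,0,0.8,1, 0.424,-0.088,0,0,0,0.8,1, 0.424,-0.088,0,0,0,0.8,1, 0,0,0,0,0,0,1]'
python3 -c "
from h import *
s=manip.state();p=s['ee_pos'][:2]-np.array([.6253,.0797]);y=s['orientation'][2];print(p@[np.cos(y),np.sin(y)],p@[np.sin(y),-np.cos(y)],y)"
```

```text
time: 7.05
ee_pos: [0.6219, 0.1561, 0.052]
orientation: [3.141, -0.002, -0.193]
ft_force: [-1.3, -0.4, -1.0]
finger_gap: 0.0002
grasp_force: 0.5
-0.01801392788056571 -0.07427849064719888 -0.19319965228576153
```

```bash
python3 -m inch '[0.424,-0.088,0,0,0,0.8,1, 0.424,-0.088,0,0,0,0.8,1, 0.424,-0.088,0,0,0,0.8,1, 0.424,-0.088,0,0,0,0.8,1, 0.424,-0.088,0,0,0,0.8,1, 0.424,-0.088,0,0,0,0.8,1, 0.424,-0.088,0,0,0,0.8,1, 0,0,0,0,0,0,1]'
cat > p.py <<'E'
from h import *
s=manip.state();p=s['ee_pos'][:2]-np.array([.6253,.0797]);y=s['orientation'][2];print(p@[np.cos(y),np.sin(y)],p@[np.sin(y),-np.cos(y)],y,s['ft_force']@[np.cos(y),np.sin(y),0])
E
python3 p.py
```

```text
time: 7.85
ee_pos: [0.6772, 0.1373, 0.0519]
orientation: [-3.141, -0.001, -0.973]
ft_force: [-0.5, 0.4, -0.9]
finger_gap: 0.0006
grasp_force: 0.4
-0.018360844732347684 -0.0753202115103983 -0.9731902849956819 -0.6022398436589438
```

```bash
python3 -m inch '[0.424,-0.088,0,0,0,0.8,1, 0.3,-0.06,0,0,0,0.56,1, 0,0,0,0,0,0,1]'; python3 p.py; python3 -m inch '[0.27,-0.05,0,0,0,0.5,1, 0,0,0,0,0,0,1]'; python3 p.py
```

```text
time: 8.15
ee_pos: [0.6871, 0.1271, 0.0521]
orientation: [-3.141, 0.0, -1.161]
ft_force: [-1.6, 0.4, -1.7]
finger_gap: -0.0
grasp_force: 0.8
-0.01884260354749517 -0.07550392661396942 -1.1611181151792733 -0.9933200178374642
time: 8.35
ee_pos: [0.6901, 0.1229, 0.0522]
orientation: [-3.141, 0.001, -1.23]
ft_force: [-1.8, 2.4, -1.4]
finger_gap: 0.0002
grasp_force: 1.3
-0.01914662299529287 -0.0754827108029842 -1.2304047695948523 -2.850821607159847
```

Nearly there (stop expected at yaw ≈ -1.29). I'll push straight along tool x in small steps until the stop resists.

```bash
python3 -m inch '[0.2,-0.03,0,0,0,0.35,1, 0,0,0,0,0,0,1]'; python3 p.py; python3 -m inch '[0.15,0,0,0,0,0,1, 0,0,0,0,0,0,1]'; python3 p.py; python3 -m inch '[0.15,0,0,0,0,0,1, 0,0,0,0,0,0,1]'; python3 p.py
```

```text
time: 8.55
ee_pos: [0.6917, 0.1206, 0.0522]
orientation: [-3.141, 0.002, -1.279]
ft_force: [-1.9, 4.4, -1.0]
finger_gap: -0.0003
grasp_force: 2.4
-0.020010562033278338 -0.07533383631654378 -1.2786744597906106 -4.795631121095433
time: 8.75
ee_pos: [0.6917, 0.1205, 0.0522]
orientation: [-3.141, 0.006, -1.276]
ft_force: [-2.9, 8.4, 1.3]
finger_gap: -0.0001
grasp_force: 4.4
-0.019814062554569307 -0.07538582984834181 -1.276304125053623 -8.926507336692008
time: 8.95
ee_pos: [0.6917, 0.1205, 0.0522]
orientation: [3.141, 0.01, -1.275]
ft_force: [-5.4, 12.5, 2.5]
finger_gap: 0.0004
grasp_force: 6.4
-0.019636400289068066 -0.07541545066898521 -1.2749797204246303 -13.550575042554827
```

The stop is firm: the pose stays put while the force climbs to 13.5 N. I'll back off, rise and look.

```bash
python3 -m inch '[-0.4,0,0,0,0,0,1, -0.6,0,0,0,0,0,1, -0.5,0,-0.5,0,0,0,1, 0,0,-1,0,0,0,1, 0,0,-1,0,0,0,1, 0,0,-1,0,0,-1,1, 0,0,-1,0,0,-1,1, 0,0,0,0,0,-1,1]'
python3 -m inch '[0,0,0,0,0,-1,1, 0,0,0,0,0,-1,1, 0,0,0,0,0,-1,1, 0,0,0,0,0,-1,1, 0,0,0,0,0,-1,1, 0,0,0,0,0,-1,1, 0,0,0,0,0,-0.3,1, 0,0,0,0,0,0,1]'
```

```text
time: 9.75
ee_pos: [0.6881, 0.1413, 0.147]
orientation: [-3.135, -0.006, -0.858]
ft_force: [0.2, 0.5, -0.1]
finger_gap: -0.0002
grasp_force: 0.0
time: 10.55
ee_pos: [0.6859, 0.141, 0.1434]
orientation: [3.141, -0.002, 0.016]
ft_force: [-0.1, -0.4, 0.3]
finger_gap: 0.0001
grasp_force: 0.0
```

```bash
python3 -m inch '[-1,0.61,0,0,0,0,1, -1,0.61,0,0,0,0,1, -1,0.61,0,0,0,0,1, -1,0.61,0,0,0,0,1, -1,0.61,0,0,0,0,1, -1,0.61,0,0,0,0,1, -1,0.61,0,0,0,0,1, -1,0.61,0,0,0,0,1]'
python3 -m inch '[-1,0.61,0,0,0,0,1, -1,0.61,0,0,0,0,1, -1,0.61,0,0,0,0,1, 0,0,0,0,0,0,1, 0,0,0,0,0,0,1]'
python3 - <<'E'
from h import *
o=[]
for n,a in (("top",(210,160)),("scene",(220,130))):
    f=viewer.grab_frame(n); o.append(cv2.resize(f["color"][a[1]:a[1]+130,a[0]:a[0]+130,::-1],(400,400),interpolation=cv2.INTER_CUBIC))
cv2.imwrite("pics/e1.png",np.hstack(o)); s=manip.state(); print(s["ee_pos"],s["orientation"])
E
```

```text
time: 11.35
ee_pos: [0.5264, 0.0408, 0.143]
orientation: [3.141, -0.002, 0.014]
ft_force: [-0.2, -0.1, 0.1]
finger_gap: 0.0
grasp_force: 0.0
time: 11.85
ee_pos: [0.4681, 0.0038, 0.143]
orientation: [3.141, -0.002, 0.014]
ft_force: [-0.5, 0.5, -0.2]
finger_gap: 0.0002
grasp_force: 0.0
[0.46872065 0.00450228 0.14276216] [-3.14152400e+00 -2.46608736e-03  1.55508653e-02]
```

View pics/e1.png

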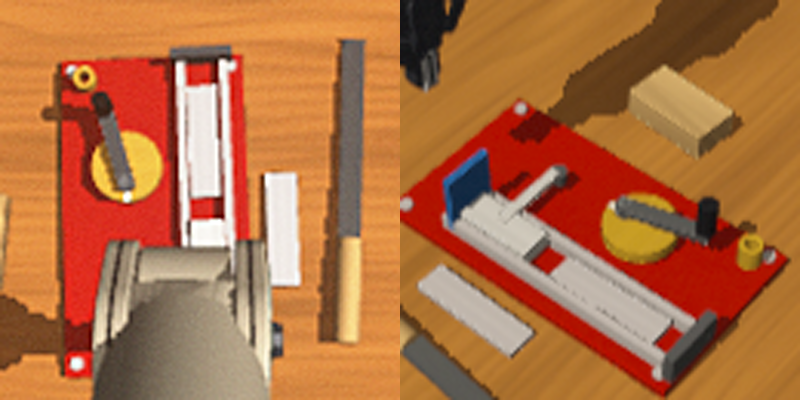

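The cam is low: the lever points forward at about 0.28 rad, the bushing and block are where they were, and the slide is unmoved. Next I'll descend behind the blue plate and push.

```bash
python3 -m inch '[0,0.1,0.95,0,0,0,1, 0,0,0.95,0,0,0,1, 0,0,0.95,0,0,0,1, 0,0,0.95,0,0,0,1, 0,0,0.95,0,0,0,1, 0,0,0,0,0,0,1]'
python3 -m inch '[0.4,0,0,0,0,0,1, 0.4,0,0,0,0,0,1, 0.4,0,0,0,0,0,1, 0.3,0,0,0,0,0,1, 0.3,0,0,0,0,0,1, 0,0,0,0,0,0,1]'
python3 -m inch '[0.3,0,0,0,0,0,1, 0.3,0,0,0,0,0,1, 0.3,0,0,0,0,0,1, 0.3,0,0,0,0,0,1, 0,0,0,0,0,0,1]'
```

```text
time: 12.55
ee_pos: [0.4668, 0.0026, 0.0455]
orientation: [-3.142, 0.003, 0.016]
ft_force: [-0.1, 0.6, 0.2]
finger_gap: 0.0004
grasp_force: 0.0
time: 13.15
ee_pos: [0.5039, 0.0026, 0.0475]
orientation: [-3.142, -0.001, 0.015]
ft_force: [0.4, -0.3, 0.7]
finger_gap: 0.0002
grasp_force: 0.1
time: 13.65
ee_pos: [0.5287, 0.0031, 0.0473]
orientation: [-3.142, -0.002, 0.015]
ft_force: [-1.0, 1.1, -0.8]
finger_gap: 0.0001
grasp_force: 0.4
```

```bash
python3 -m inch '[0.25,0,0,0,0,0,1, 0.25,0,0,0,0,0,1, 0,0,0,0,0,0,1]'
python3 -m inch '[0.2,0,0,0,0,0,1, 0,0,0,0,0,0,1]'; python3 -m inch '[0.15,0,0,0,0,0,1, 0,0,0,0,0,0,1]'; python3 -m inch '[0.15,0,0,0,0,0,1, 0,0,0,0,0,0,1]'
```

```text
time: 13.95
ee_pos: [0.5384, 0.0031, 0.0473]
orientation: [-3.142, -0.002, 0.015]
ft_force: [-0.9, 1.4, -0.5]
finger_gap: 0.0003
grasp_force: 0.7
time: 14.15
ee_pos: [0.5418, 0.0031, 0.0473]
orientation: [3.142, -0.001, 0.015]
ft_force: [-2.2, 1.8, 0.0]
finger_gap: -0.0
grasp_force: 1.0
time: 14.35
ee_pos: [0.5445, 0.0032, 0.0473]
orientation: [-3.142, -0.0, 0.015]
ft_force: [-2.7, 1.0, -0.4]
finger_gap: -0.0001
grasp_force: 1.3
time: 14.55
ee_pos: [0.5458, 0.0032, 0.0472]
orientation: [-3.142, 0.003, 0.015]
ft_force: [-6.6, 0.7, 2.7]
finger_gap: 0.0002
grasp_force: 3.0
```

```bash
python3 -m inch '[0.15,0,0,0,0,0,1, 0,0,0,0,0,0,1]'; python3 -m inch '[0.2,0,0,0,0,0,1, 0,0,0,0,0,0,1]'
```

```text
time: 14.75
ee_pos: [0.5457, 0.0033, 0.047]
orientation: [-3.141, 0.009, 0.015]
ft_force: [-11.5, 0.9, 7.6]
finger_gap: -0.0006
grasp_force: 5.7
time: 14.95
ee_pos: [0.5456, 0.0032, 0.0466]
orientation: [-3.141, 0.017, 0.015]
ft_force: [-17.9, 1.3, 13.4]
finger_gap: -0.0002
grasp_force: 9.1
```

The slide stopped at x = 0.5457 (0.546 predicted) with rising force. I'll retract and check.

```bash
python3 -m inch '[-0.5,0,0,0,0,0,1, -0.6,0,0,0,0,0,1, -1,0,0,0,0,0,1, -0.5,0,-1,0,0,0,1, -0.5,0,-1,0,0,0,1, -1,0,-1,0,0,0,1, 0,0,-1,0,0,0,1, 0,0,-1,0,0,0,1]'
python3 -m inch '[-0.5,1,-0.5,0,0,0,1, 0,1,-0.5,0,0,0,1, 0,1,0,0,0,0,1, 0,1,0,0,0,0,1, 0,1,0,0,0,0,1, 0,1,0,0,0,0,1, 0,1,0,0,0,0,1, 0,0,0,0,0,0,1]'
python3 - <<'E'
from h import *
o=[]
for n,a in (("top",(210,160)),("scene",(220,130))):
    f=viewer.grab_frame(n); o.append(cv2.resize(f["color"][a[1]:a[1]+130,a[0]:a[0]+130,::-1],(400,400),interpolation=cv2.INTER_CUBIC))
cv2.imwrite("pics/g1.png",np.hstack(o))
E
```

```text
time: 15.75
ee_pos: [0.474, 0.0016, 0.1488]
orientation: [3.141, -0.005, 0.014]
ft_force: [0.0, 0.2, -0.2]
finger_gap: 0.0004
grasp_force: 0.0
time: 16.55
ee_pos: [0.4661, -0.1422, 0.1681]
orientation: [3.138, -0.005, 0.01]
ft_force: [-0.0, -0.1, 0.2]
finger_gap: -0.0001
grasp_force: 0.0
```

View pics/g1.png

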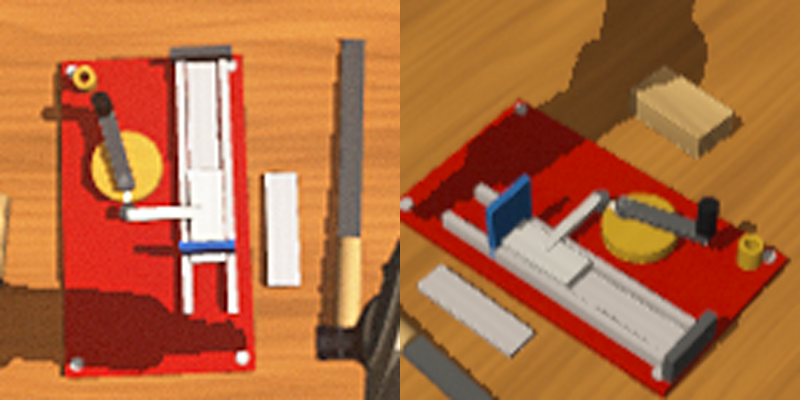

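The blank touches the end stop with the slide behind it, top crop (205, 62). The cam is still low, and the other things are unmoved. I'll hand it in.

```bash
python3 -c "
from workcell import manip
print(manip.close_job())"
```

```text
the job is handed in; nothing more can be done
None
```

The job is handed in: the cam went to its low stop first, then the slide pushed the blank home against the end stop. The last picture shows both still in place, with the bushing, wood block, spare blank and file unmoved.

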